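# Free the die of the binding punch

### The job

The die in the binding punch has to be changed. First turn the selector knob on top of the punch to its die-change position (the small square mark, pointer straight towards the front edge of the punch); then take the sprung locking plunger at the left end of the punch, pull it fully back out of the die and keep holding it there: you finish with the plunger held back in the gripper, and I will slide the die out myself. Leave the die where it is and do not disturb the other things on the desk.

Things in the scene. Friction and masses are not known exactly. Their poses are not given: they have to be found in the camera images.
- punch: desktop binding punch, fixed: white housing on a grey base, 150 mm deep (x), 350 wide (y from -200 to 150 mm), top 110 mm high, plus a low die channel to y = 227 mm at its left end (+y). Origin at desk height, in the middle of its depth. Own axes: -x its front (paper table, towards the robot), +y its left end, z up. Placed and turned differently each time (yaw -0.27 to 0.12 rad)
- selector_grip (a point): grip point of the selector knob, on top of the punch's right end: a black bar 44 mm long, 12 wide, on a round 51 mm skirt; its axis is vertical. The point lies on the axis; the bar's top is 11.5 mm above it, the skirt's top 12 mm below it. Its x axis runs along the bar; the pointer end (white line) is -x
- selector (a joint): angle of the selector knob in rad, growing clockwise seen from above. Sprung detents (about 0.09 N m to leave one) at 0 (mark: one dot), 0.6 (two dots), 1.2 (square outline: die change, pointer straight to the punch's front, its -x) and 1.8 (three dots); stops at -0.12 and 1.92. Starts in one of the first two; stays in the detent where it is left
- plunger_knob (a point): middle of the locking plunger's pull knob, on its axis, 52 mm above the desk; seated it is at (-113, 190, 52) mm in the punch's frame. Black, round, lying along the punch's x axis; 21 mm thick, with a 26 mm rim at its free end (13.5 mm in front of this point); root 12 mm behind it. Nothing beside or above it; a 19 mm sleeve starts 26 mm behind, a 64 mm wide wall 42 mm behind
- plunger (a joint): how far the plunger is pulled back, straight along the punch's -x, in m: 0 = seated, its 8 mm pin 7 mm deep in the seat hole of the die; 0.014 = fully back against the stop, pin clear of the die. A spring draws it in: 6 N when seated, 12 N when fully back
- die (a joint): how far the steel die (a bar with a row of punch pins, in the throat of the punch, with a wire pull loop at the left end) has slid out to the left (+y of the punch), in m; 0 = home. The plunger's pin locks it; stiff to slide
- notes: yellow pad of sticky notes, 78 x 78 x 18 to 23 mm, lying loose on top of the punch, on the left half; origin at the centre of its underside. Leave alone
- desk_stapler: blue stapler, 127 x 36 x 40 mm, on the desk to the right of the punch. Leave alone
- small_clip: black binder clip, 39 x 32 x 22 mm, on the desk in front of the punch. Leave alone
- jar_1: small sample jar with lid, 61 mm across, 72 mm high, at the left end of the desk. Leave alone

How it is judged:
On the way, in this order (a step that is already met when the one before it is completed fails the run):
1. the selector stands at the square die-change mark while the plunger is still seated (value of joint selector between 1.05 and 1.35 rad and value of joint plunger below 0.003 m), for 0.3 s.
2. the plunger is pulled fully back by the fingers (value of joint plunger above 0.0115 m and contact force between the fingers and plunger above 2 N), for 0.3 s.
At the end, for the whole second after the job is handed in: the fingers hold the plunger at least 11.5 mm back (of 14 mm, so the pin is well clear of the die), the selector stands in the die-change detent (1.2 rad, within 0.15) and the die is still home (within 5 mm) (all of step 2 and value of joint selector between 1.05 and 1.35 rad and value of joint die below 0.005 m); the arm keeps its last pose, push and grip.
It fails at once if the plunger is pulled before the selector stands at die change (value of joint plunger above 0.005 m and (value of joint selector below 1 rad or value of joint selector above 1.4 rad)).
It fails at once if the die is slid out (value of joint die above 0.008 m).
It fails at once if another thing is shifted by more than 25 mm (distance of any of notes, desk_stapler, small_clip, jar_1 from where it was at the start of the episode above 0.025 m).
It also fails if it takes over 45 s, if anything falls off the work surface, if the arm or the gripper's body presses on something with over 40 N, if the wrist force passes 120 N, or if a joint passes its speed limit or range.

### The arm

A 6-joint arm with a two-finger parallel gripper is mounted at the origin on a cart in front of the work surface, level with it; the furniture and walls round the work are solid. World frame = base frame: x ahead of the robot, y to its left, z up, the work surface at z = 0. Lengths are in m, angles in rad, forces in N, time in s.
With the tool pointing down it reaches from about 0.3 to 0.825 m from the base axis. Payload 5.4 kg.
Tool frame: the origin (TCP) lies where the fingers leave the gripper's body, on its centre line; the fingertips stand 88 mm ahead of it and the grasp point (between the pads) lies 69 mm ahead of it; z points along the fingers, y is the direction in which the jaws open and shut (so a half turn about z gives the same grasp; the last joint's range is limited). The gripper opens to 92 mm and grips with 3 to 60 N. Pads are 20 mm wide; open, the fingers measure 128 mm over their backs; the gripper's body (75 mm by 189 mm) begins 69 mm behind the grasp point.
Start: joints at [-1.426, 0.158, 1.597, -0, 1.386, -0.21], TCP at [0.2, -0.539, 0.303] pointing down, gripper open.
Joint ranges: [-2.91, 2.91], [-0.94, 2.29], [0.18, 2.7], [-1.29, 4.43], [0.17, 2.64], [-3, 3]. Speed limits (rad/s): [2.57, 2.57, 3.14, 3.14, 3.14, 3.14].

### API

Orientations are given as a 3x3 rotation matrix whose columns are the frame's x, y, z axes.
In Python, from rig import * gives the robot as it stands.
- The arm moves only by the tool servo_tool, never from a script. Its argument "motion" is a list of rows, each a list of 4 numbers: the shift along the tool's x, y, z each as a share of 0.05 m, from -1 to 1, then the turn about the tool's z as a share of 0.15 rad, from -1 to 1. In form: [[tx, ty, tz, yaw], ...]. A call has 1 to 8 rows; each row shifts and turns the pose as measured when the row begins, along the tool's axes as they then stand; what a row does not reach is not made up. A row lasts 1/10 s, in which the tool goes at most 50 mm and 8.59 degrees, less where a joint would pass 70% of its speed; a pose out of reach is approached as far as the arm can. A call with a number of a shift or a turn outside -1 to 1 is refused whole. A call with a gripper value outside its range is refused whole. "claw" is the opening, from -1 (shut) to 1 (fully open), set as the call begins (left out, the last holds). The fingers move at their own pace and stop on an object; "force" is the grip in N (left out, the last holds). Time passes only in rows, so rows that do not move let the fingers close. It gives the time, the measured TCP pose, the force and the opening at its end, in the units of the state.
- sense(): the state, without advancing time (a new reading comes with each control period).
- capture(name): name is "side" or "top"; returns a dict with "img" (480x640x3 uint8, blue, green, red), "camera_matrix" (3x3 intrinsics, pixels), "position" and "attitude" of the camera in the world. Camera axes: x right, y down, z forward; pixel columns grow to the right and rows downward; lengths in m; the calibration is good to about 2 mm. A picture is of the moment at which its call begins. There is no depth.
- job_done(): hands the job in, once; it reports no verdict.
The state is a dict: "time_s": time; "qpos": joint angles; "joint_vel": joint speeds; "joint_torque": joint torques, N m; "eef_pos": TCP position; "eef_rot": TCP orientation; "contact_force": force on the tool from outside, world axes, zero at the start; "torque": the same for the moment, N m; "opening": finger opening in m.
Only numpy, scipy, OpenCV 4.12 (cv2) and the standard library are available. Lean on these libraries where they do the work, as an engineer would, in place of code of your own. Each camera call takes 0.05 s, during which the arm holds its last target.

## Working session

There is one attempt and no reset: what is moved stays moved. The work goes in short steps, Python scripts to look and compute and a tool call to move; the robot and the scene stay as the last step left them, time stands still between calls to the robot, and variables do not carry over. Pictures are saved under pics/ and viewed, and the job is handed in when it is done.

Besides the shell and the picture viewer there is one more tool, called after "Request:" as name(argument=value, ...), one argument or row to a line, values as JSON. servo_tool: Moves the arm, as the interface text tells. Shift numbers are shares of 0.05 m and turn numbers shares of 0.15 rad, none past 1 either way. Its arguments: {"type":"object","properties":{"motion":{"type":"array"},"claw":{"type":"number"},"force":{"type":"number"}},"required":["motion"]}

```bash
mkdir -p pics; python3 - <<'E'
from rig import *
import cv2,numpy as np
s=sense();print(s)
for n in("side","top"):
    c=capture(n);cv2.imwrite(f"pics/{n}0.png",c["img"]);print(n,c["camera_matrix"],c["position"],c["attitude"])
    np.savez(f"{n}.npz",**c)
E
```

```text
{'time_s': 0.0, 'qpos': array([-1.42612285e+00,  1.59062439e-01,  1.59820385e+00, -3.11064349e-05,
        1.38615893e+00, -2.10077409e-01]), 'joint_vel': array([ 0.00157276, -0.00081413, -0.00077719,  0.00104595, -0.00162246,
        0.00084887]), 'joint_torque': array([ 3.00359214e-03, -3.85570765e+01, -3.22106838e+01,  7.03613134e-02,
        3.79687152e-02, -1.48622889e-04]), 'eef_pos': array([ 0.19964947, -0.53874774,  0.30172544]), 'eef_rot': array([[ 9.37731109e-01,  3.47361887e-01, -2.94457783e-04],
       [ 3.47361833e-01, -9.37729430e-01,  1.80901092e-03],
       [ 3.52259718e-04, -1.79864921e-03, -9.99998320e-01]]), 'contact_force': array([ 1.26916173, -0.14360207, -0.03720528]), 'torque': array([-0.01728164,  0.02763485, -0.06842246]), 'opening': 0.09218957881868294}
side [[567.19584342   0.         318.22374614]
 [  0.         567.19584342 238.64467387]
 [  0.           0.           1.        ]] [-0.35292225  0.10688593  1.72423106] [[-0.15906119 -0.86589323  0.47426623]
 [-0.98722696  0.14391886 -0.06833953]
 [-0.00908112 -0.47907858 -0.87772504]]
top [[583.85591028   0.         327.80086872]
 [  0.         583.85591028 237.16698984]
 [  0.           0.           1.        ]] [ 0.30946857 -0.04541609  1.58785992] [[-0.02562535 -0.98864519  0.14806764]
 [-0.99965262  0.02625531  0.00230125]
 [-0.00616268 -0.14795724 -0.98897456]]
```

View pics/side0.png

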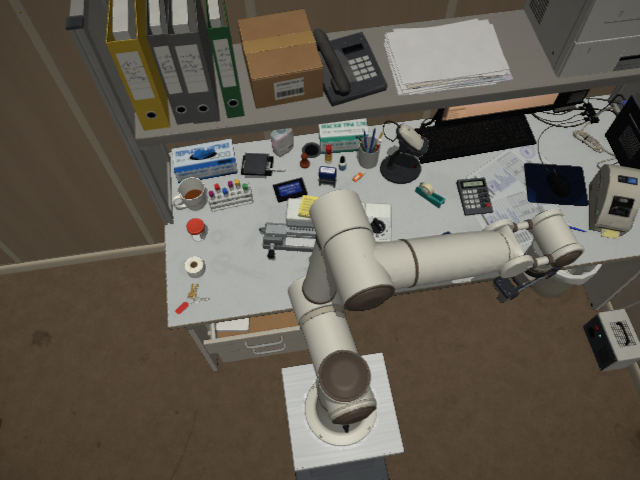

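View pics/top0.png

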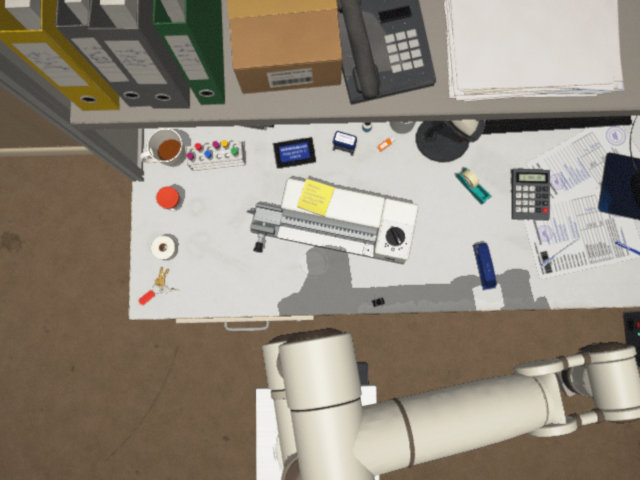

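```bash
python3 - <<'E'
import cv2
i=cv2.imread("pics/top0.png")
cv2.imwrite("pics/t_full.png",cv2.resize(i[170:270,235:435],None,fx=4,fy=4,interpolation=cv2.INTER_CUBIC))
cv2.imwrite("pics/t_knob.png",cv2.resize(i[215:265,365:425],None,fx=12,fy=12,interpolation=cv2.INTER_CUBIC))
cv2.imwrite("pics/t_pl.png",cv2.resize(i[195:260,240:300],None,fx=9,fy=9,interpolation=cv2.INTER_CUBIC))
E
```

```text
(no output)
```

View pics/t_full.png

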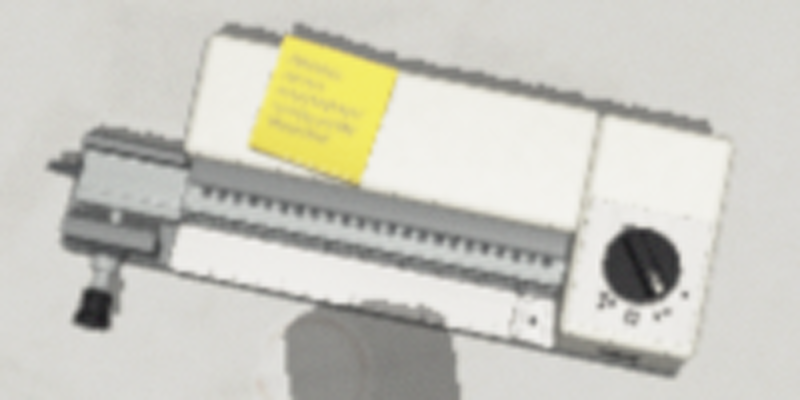

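View pics/t_knob.png

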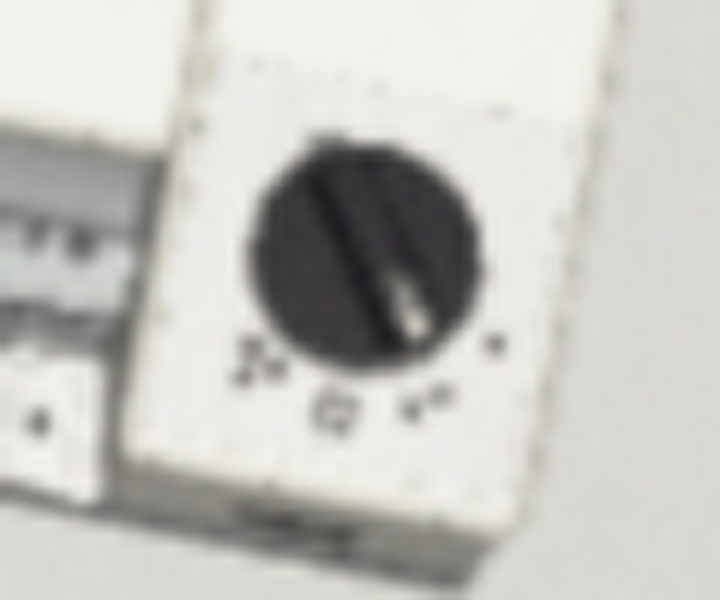

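View pics/t_pl.png

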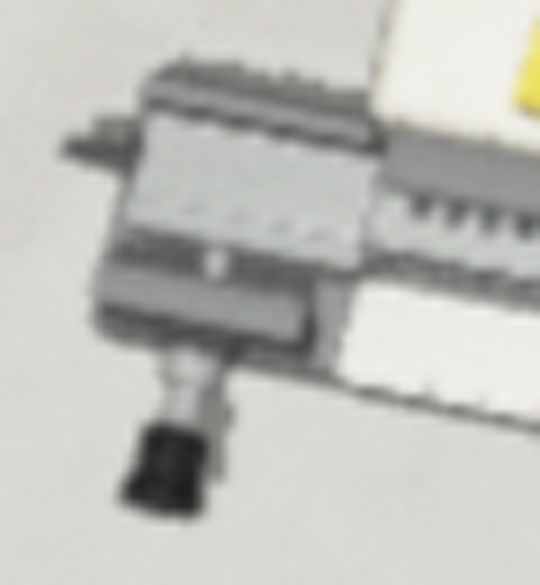

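```bash
cat > h.py <<'E'
import numpy as np
def ray(f,uv,z):
    c=np.load(f); K=c["camera_matrix"]; R=c["attitude"]; p=c["position"]
    d=R@np.linalg.solve(K,np.array([uv[0],uv[1],1.])); return p+d*(z-p[2])/d[2]
def proj(f,P):
    c=np.load(f); q=c["camera_matrix"]@(c["attitude"].T@(np.array(P)-c["position"])); return q[:2]/q[2]
E
python3 - <<'E'
from h import *
f="top.npz"
F=lambda x,y:((x+.5)/4-.5+235,(y+.5)/4-.5+170)
Kn=lambda x,y:((x+.5)/12-.5+365,(y+.5)/12-.5+215)
Pl=lambda x,y:((x+.5)/9-.5+240,(y+.5)/9-.5+195)
A=ray(f,F(225,30),.11);B=ray(f,F(733,140),.11);C=ray(f,F(558,333),.11);D=ray(f,F(687,360),.11)
print(A,B,C,D)
for a,b in((A,B),(C,D),(B,D)): d=b-a;print(np.linalg.norm(d),np.arctan2(-d[0],-d[1])*-1, np.arctan2(d[1],d[0]))
k=ray(f,Kn(367,257),.12);t=ray(f,Kn(415,328),.13)
print("knob",k,t)
r=ray(f,Pl(183,428),.055);p=ray(f,Pl(168,470),.055);e=ray(f,Pl(163,512),.055);print("pl",r,p,e)
E
```

```text
[0.6911031  0.04996929 0.11      ] [ 0.60937927 -0.27632542  0.11      ] [ 0.48714314 -0.15893065  0.11      ] [ 0.46770771 -0.2402185   0.11      ]
0.3363733437778379 -0.24541173088666224 -1.816208057681559
0.08357900529297048 -0.2346880616527188 -1.8054843884476155
0.14620034447860072 -1.8203472224644874 2.8920417579202025
knob [ 0.52779687 -0.21309833  0.12      ] [ 0.51097414 -0.22138126  0.13      ]
pl [0.53048986 0.1386173  0.055     ] [0.51811634 0.14314092 0.055     ] [0.50569419 0.14471157 0.055     ]
```

```bash
python3 - <<'E'
import cv2
i=cv2.imread("pics/side0.png")
cv2.imwrite("pics/s_knob.png",cv2.resize(i[195:255,350:410],None,fx=10,fy=10,interpolation=cv2.INTER_CUBIC))
cv2.imwrite("pics/s_pl.png",cv2.resize(i[205:275,250:330],None,fx=9,fy=8,interpolation=cv2.INTER_CUBIC))
E
```

```text
(no output)
```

View pics/s_knob.png

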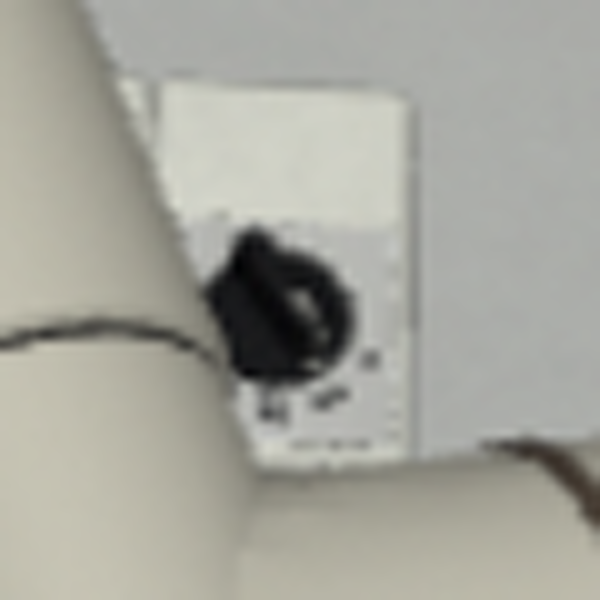

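View pics/s_pl.png

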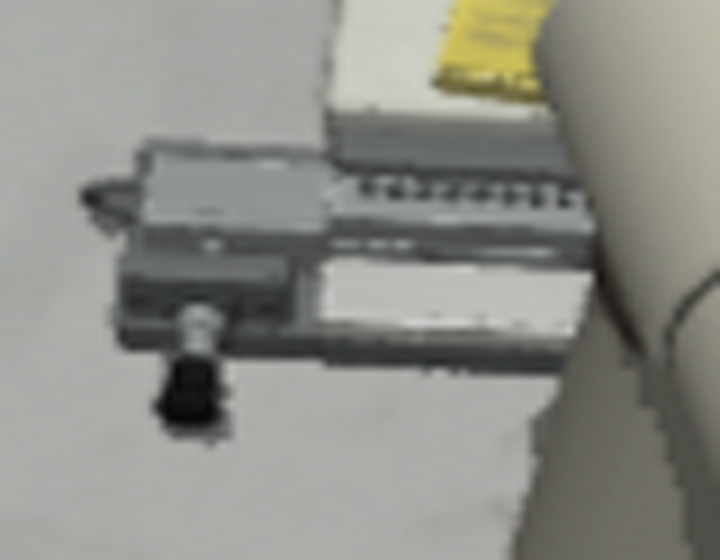

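```bash
python3 - <<'E'
from h import *
def tri(a,b):
    A=[];r=[]
    for f,uv in(("top.npz",a),("side.npz",b)):
        p0=ray(f,uv,0);p1=ray(f,uv,.5);d=(p1-p0)/np.linalg.norm(p1-p0);M=np.eye(3)-np.outer(d,d);A.append(M);r.append(M@p0)
    x=np.linalg.lstsq(np.vstack(A),np.hstack(r),rcond=None)[0];return x,np.linalg.norm(np.vstack(A)@x-np.hstack(r))
S=lambda x,y:((x+.5)/10-.5+350,(y+.5)/10-.5+195)
Kn=lambda x,y:((x+.5)/12-.5+365,(y+.5)/12-.5+215)
Pl=lambda x,y:((x+.5)/9-.5+240,(y+.5)/9-.5+195)
SP=lambda x,y:((x+.5)/9-.5+250,(y+.5)/8-.5+205)
print("tip",tri(Kn(412,345),S(313,365)))
print("back",tri(Kn(325,143),S(257,235)))
print("1dot",tri(Kn(495,345),S(371,358)))
print("rc",tri(Kn(620,0),S(407,97)))
print("plunger",tri(Pl(168,470),SP(193,390)), ray("side.npz",SP(193,390),.053))
# predicted for hypotheses
th=-.246;O=np.array([.581,-.069]);R=np.array([[np.cos(th),-np.sin(th)],[np.sin(th),np.cos(th)]])
k=np.array([.528,-.213]);print("knob in punch",R.T@(k-O))
E
```

```text
tip (array([ 0.50872901, -0.2224002 ,  0.11936583]), np.float64(0.0007575417950505123))
back (array([ 0.54821968, -0.20691386,  0.14071054]), np.float64(0.005673491621739779))
1dot (array([ 0.50805166, -0.24062691,  0.11984552]), np.float64(0.0018471172628806713))
rc (array([ 0.57163371, -0.26182509,  0.17336592]), np.float64(0.0010043617284026009))
plunger (array([0.51679165, 0.14099313, 0.06207602]), np.float64(0.001855365718398122)) [0.52109948 0.13991574 0.053     ]
knob in punch [-0.0163366  -0.15257167]
```

Request:
servo_tool(
  motion=[
    [0.8,-0.36,0,0],
    [0.8,-0.36,0,0],
    [0.8,-0.36,0,0],
    [0.8,-0.36,0,0],
    [0.8,-0.36,0,0],
    [0.8,-0.36,0,0],
    [0.8,-0.36,0,0],
    [0.8,-0.36,0,0],
  ],
  claw=0.1,
  force=25,
)

```text
time_s: 0.9
eef_pos: [0.4543, -0.2866, 0.2983]
eef_rot: [[0.942, 0.337, -0.003], [0.337, -0.941, 0.006], [-0.001, -0.007, -1.0]]
contact_force: [-0.2, -0.3, 0.8]
opening: 0.0505
```

```bash
cat >> h.py <<'E'
def goal(x,y,z,ang=None):
    from rig import sense
    s=sense();R=s["eef_rot"];p=s["eef_pos"]
    print("t",s["time_s"],"p",p.round(4),"xang",np.arctan2(R[1,0],R[0,0]).round(4),"tilt",R[:,2].round(4),"F",s["contact_force"].round(1),"M",s["torque"].round(2),"op",round(s["opening"],4))
    print("shift units",((R.T@(np.array([x,y,z])-p))/.05).round(3))
E
python3 -c "
from h import *;goal(.5285,-.2135,.212)"
```

```text
t 0.9 p [ 0.4543 -0.2866  0.2983] xang 0.3437 tilt [-0.0035  0.0057 -1.    ] F [-0.2 -0.3  0.8] M [-0.04 -0.06 -0.07] op 0.0505
shift units [ 1.892 -0.864  1.729]
```

Now the arm's clear of part of the view; get above the knob, then look.

Request:
servo_tool(
  motion=[
    [0.7,-0.3,0.1,0],
    [0.6,-0.3,0.1,0],
    [0.5,-0.2,0,0],
    [0.1,0,0,0],
  ],
)

```text
time_s: 1.3
eef_pos: [0.5346, -0.2086, 0.2863]
eef_rot: [[0.939, 0.343, -0.005], [0.343, -0.939, 0.008], [-0.002, -0.009, -1.0]]
contact_force: [-0.8, -0.7, -1.0]
opening: 0.0505
```

```bash
python3 - <<'E'
from h import *;goal(.5285,-.2135,.212)
from rig import *
import cv2
for n in("side","top"):
    c=capture(n);np.savez(n+"1.npz",**c)
    i=c["img"]
    a=i[160:280,230:450] if n=="side" else i[150:270,230:450]
    cv2.imwrite(f"pics/{n}1.png",cv2.resize(a,None,fx=3.6,fy=3.6,interpolation=cv2.INTER_CUBIC))
E
```

```text
t 1.3 p [ 0.5346 -0.2086  0.2863] xang 0.3502 tilt [-0.0052  0.0082 -1.    ] F [-0.8 -0.7 -1. ] M [-0.01  0.04  0.04] op 0.0505
shift units [-0.145  0.063  1.486]
```

View pics/side1.png

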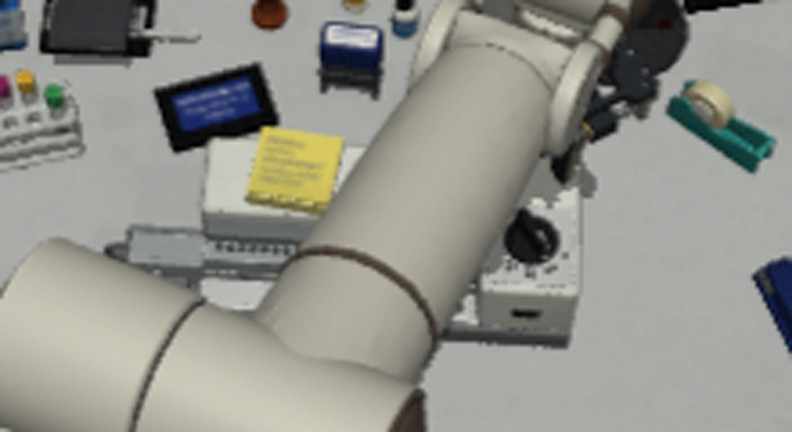

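View pics/top1.png

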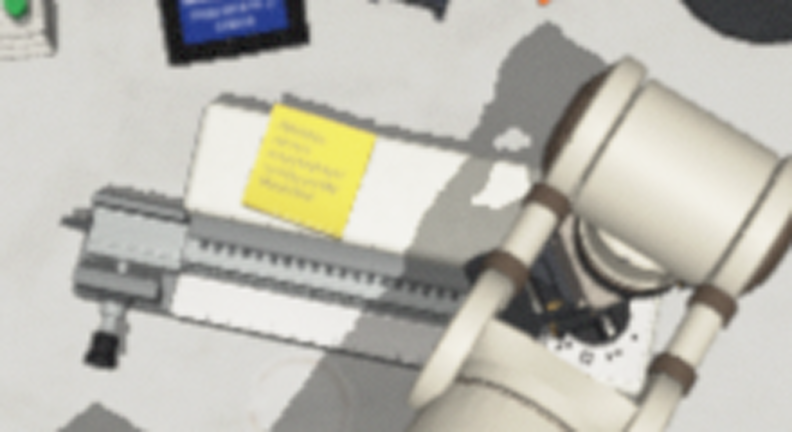

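```bash
python3 - <<'E'
import numpy as np,cv2
i=np.load("side1.npz")["img"]
cv2.imwrite("pics/s1k.png",cv2.resize(i[195:260,350:410],None,fx=9,fy=9,interpolation=cv2.INTER_CUBIC))
E
```

```text
(no output)
```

View pics/s1k.png

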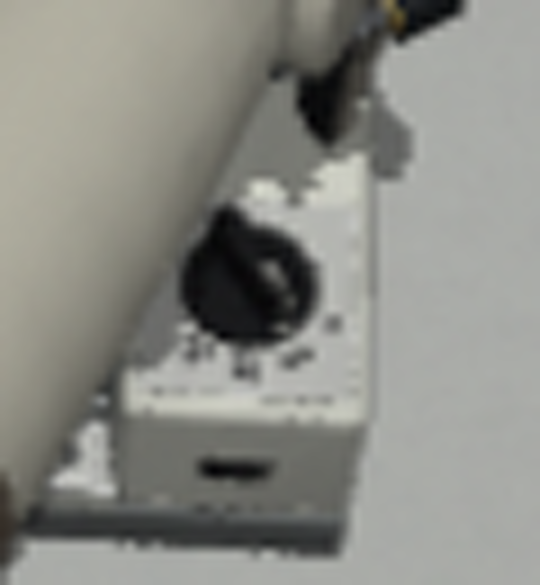

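```bash
python3 - <<'E'
from h import *
S=lambda x,y:((x+.5)/9-.5+350,(y+.5)/9-.5+195)
f="side1.npz"
print("corner side z.11",ray(f,S(372,418),.11))
for z in(.11,.118,.125):print("skirt",z,ray(f,S(250,282),z))
print("dot1 side",ray(f,S(333,324),.11))
Kn=lambda x,y:((x+.5)/12-.5+365,(y+.5)/12-.5+215)
print("dot1 top",ray("top.npz",Kn(495,345),.11), "sq",ray("top.npz",Kn(335,412),.11),ray(f,S(246,370),.11))
for z in(.11,.118,.125):print("skirt top",z,ray("top.npz",Kn(367,257),z))
for z in(.112,):print("tips",proj(f,[.5285,-.2135,z]),proj("top.npz",[.5285,-.2135,z]))
E
```

```text
corner side z.11 [ 0.47225063 -0.24902435  0.11      ]
skirt 0.11 [ 0.5345693  -0.21759568  0.11      ]
skirt 0.118 [ 0.53017096 -0.21598757  0.118     ]
skirt 0.125 [ 0.52632241 -0.21458048  0.125     ]
dot1 side [ 0.51243115 -0.24359691  0.11      ]
dot1 top [ 0.50963779 -0.24063909  0.11      ] sq [ 0.49617619 -0.20602629  0.11      ] [ 0.4989388  -0.20854343  0.11      ]
skirt top 0.11 [ 0.52928426 -0.21424069  0.11      ]
skirt top 0.118 [ 0.52809435 -0.2133268   0.118     ]
skirt top 0.125 [ 0.52705317 -0.21252715  0.125     ]
tips [376.54322734 227.34925535] [394.93266104 236.15191339]
```

Request:
servo_tool(
  motion=[
    [-0.15,0.08,0.5,0],
    [0,0,0.5,0],
    [0,0,0.2,0],
    [0,0,0,0],
  ],
)

```text
time_s: 1.8
eef_pos: [0.5248, -0.2212, 0.2258]
eef_rot: [[0.941, 0.337, -0.006], [0.337, -0.941, 0.005], [-0.004, -0.006, -1.0]]
contact_force: [0.4, 0.2, 0.1]
opening: 0.0505
```

```bash
python3 -c "
from h import *;goal(.529,-.2142,.212)"
```

```text
t 1.8 p [ 0.5248 -0.2212  0.2258] xang 0.3439 tilt [-0.0056  0.0046 -1.    ] F [0.4 0.2 0.1] M [-0.03 -0.04 -0.04] op 0.0505
shift units [ 0.127 -0.102  0.275]
```

Request:
servo_tool(
  motion=[
    [0.12,-0.1,0.15,0.05],
    [0,0,0.12,0],
    [0,0,0,0],
  ],
)

```text
time_s: 2.1
eef_pos: [0.5292, -0.2155, 0.2136]
eef_rot: [[0.945, 0.328, -0.003], [0.328, -0.945, 0.003], [-0.002, -0.003, -1.0]]
contact_force: [-0.3, 0.1, -0.2]
opening: 0.0504
```

```bash
python3 -c "
from h import *;goal(.529,-.2142,.212)"
```

```text
t 2.1 p [ 0.5292 -0.2155  0.2136] xang 0.334 tilt [-0.0031  0.0026 -1.    ] F [-0.3  0.1 -0.2] M [0.01 0.04 0.01] op 0.0504
shift units [ 0.004 -0.026  0.032]
```

Request:
servo_tool(
  motion=[
    [0,-0.02,0.04,-0.12],
    [0,0,0,0],
    [0,0,0,0],
    [0,0,0,0],
    [0,0,0,0],
    [0,0,0,0],
  ],
  claw=-1,
  force=20,
)

```text
time_s: 2.7
eef_pos: [0.5299, -0.2148, 0.2134]
eef_rot: [[0.938, 0.347, -0.0], [0.347, -0.938, 0.0], [-0.0, -0.0, -1.0]]
contact_force: [-0.1, 0.3, -0.6]
opening: 0.0115
```

```bash
python3 -c "
from h import *;goal(.529,-.2142,.212)"
```

```text
t 2.7 p [ 0.5299 -0.2148  0.2134] xang 0.3546 tilt [-2.e-04  4.e-04 -1.e+00] F [-0.1  0.3 -0.6] M [-0.09 -0.05  0.12] op 0.0115
shift units [-0.013 -0.018  0.028]
```

Request:
servo_tool(
  motion=[
    [0,0,0,0.6],
    [0,0,0,0.8],
    [0,0,0,0.8],
    [0,0,0,0.8],
    [0,0,0,0.5],
    [0,0,0,0],
  ],
  force=35,
)

```text
time_s: 3.3
eef_pos: [0.5297, -0.2144, 0.2134]
eef_rot: [[0.984, -0.177, -0.003], [-0.177, -0.984, -0.001], [-0.002, 0.002, -1.0]]
contact_force: [0.9, 0.4, -0.4]
opening: 0.0115
```

```bash
python3 -c "
from h import *;goal(.5295,-.2148,.213)"
```

```text
t 3.3 p [ 0.5297 -0.2144  0.2134] xang -0.178 tilt [-0.0025 -0.0013 -1.    ] F [ 0.9  0.4 -0.4] M [ 0.16 -0.26 -0.25] op 0.0115
shift units [-0.002  0.009  0.009]
```

Request:
servo_tool(
  motion=[
    [0,0,0,0.5],
    [0,0,0,0.1],
    [0,0,0,0],
  ],
)

```text
time_s: 3.6
eef_pos: [0.5297, -0.2143, 0.2134]
eef_rot: [[0.965, -0.263, -0.002], [-0.263, -0.965, -0.001], [-0.002, 0.001, -1.0]]
contact_force: [-0.5, 0.5, -0.0]
opening: 0.0119
```

```bash
python3 -c "
from h import *;goal(.5295,-.2148,.213)"
```

```text
t 3.6 p [ 0.5297 -0.2143  0.2134] xang -0.2659 tilt [-2.4e-03 -9.0e-04 -1.0e+00] F [-0.5  0.5 -0. ] M [0.05 0.04 0.17] op 0.0119
shift units [-0.001  0.011  0.009]
```

Request:
servo_tool(
  motion=[
    [0,0,0,0],
    [0,0,0,0],
    [0,0,0,0],
    [0,0,0,0],
    [0,0,-0.5,0],
    [0,0,-0.8,0],
    [0,0,-0.8,0],
    [0,0,0,0],
  ],
  claw=0.1,
)

```text
time_s: 4.4
eef_pos: [0.5292, -0.2139, 0.3203]
eef_rot: [[0.966, -0.259, -0.005], [-0.259, -0.966, 0.002], [-0.006, -0.0, -1.0]]
contact_force: [1.2, -0.2, 0.4]
opening: 0.0505
```

```bash
python3 - <<'E'
from h import *;goal(.519,.142,.25)
from rig import *
import cv2
for n in("side","top"):
    c=capture(n);np.savez(n+"2.npz",**c)
    i=c["img"]
    a=i[195:260,345:415] if n=="side" else i[205:265,360:430]
    cv2.imwrite(f"pics/{n}2.png",cv2.resize(a,None,fx=9,fy=9,interpolation=cv2.INTER_CUBIC))
E
```

```text
t 4.4 p [ 0.5292 -0.2139  0.3203] xang -0.2624 tilt [-0.0054  0.0017 -1.    ] F [ 1.2 -0.2  0.4] M [ 0.02 -0.06 -0.06] op 0.0505
shift units [-2.035 -6.822  1.42 ]
```

View pics/side2.png

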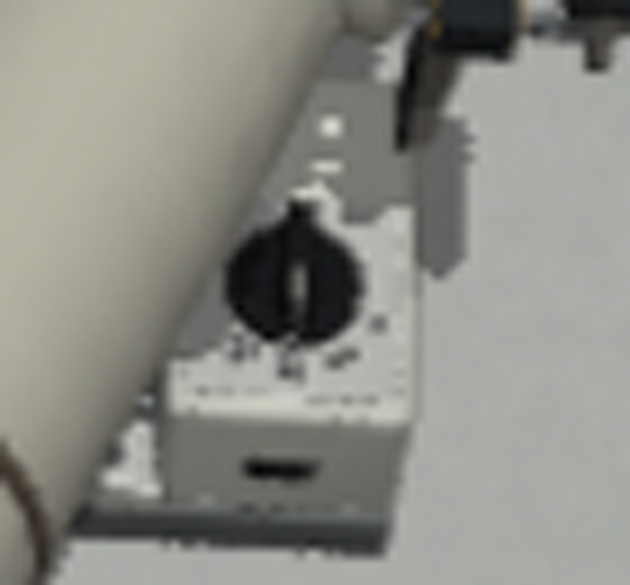

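View pics/top2.png

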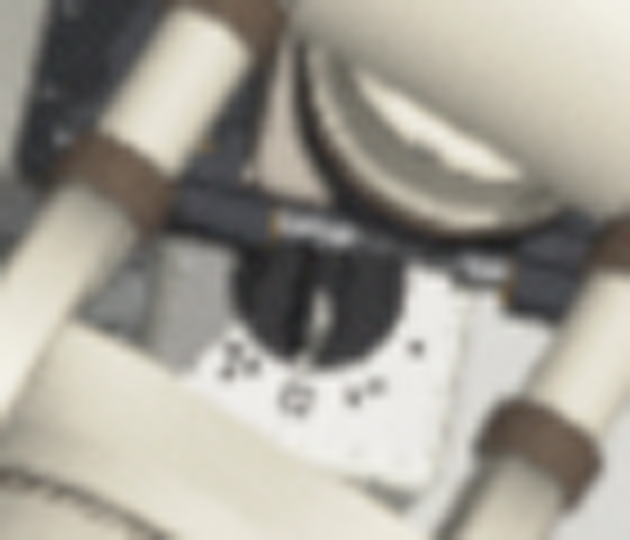

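Request:
servo_tool(
  motion=[
    [-0.2,-0.8,0,-0.1],
    [-0.2,-0.8,0,0],
    [-0.2,-0.8,0,0],
    [-0.2,-0.8,0,0],
    [-0.2,-0.8,0,0],
    [-0.2,-0.8,0,0],
    [-0.2,-0.8,0,0],
    [-0.2,-0.5,0,0],
  ],
)

```text
time_s: 5.3
eef_pos: [0.5195, 0.1114, 0.3007]
eef_rot: [[0.967, -0.252, -0.038], [-0.252, -0.968, 0.013], [-0.04, -0.003, -0.999]]
contact_force: [0.8, -0.1, 0.2]
opening: 0.0506
```

```bash
python3 -c "
from h import *;goal(.522,.141,.23)"
```

```text
t 5.3 p [0.5195 0.1114 0.3007] xang -0.2549 tilt [-0.038   0.013  -0.9992] F [ 0.8 -0.1  0.2] M [0.02 0.01 0.01] op 0.0506
shift units [-0.043 -0.582  1.418]
```

Request:
servo_tool(
  motion=[
    [0,-0.5,0.2,-0.05],
    [0,0,0.2,0],
    [0,0,0,0],
  ],
)

```text
time_s: 5.6
eef_pos: [0.5215, 0.1401, 0.2742]
eef_rot: [[0.97, -0.239, -0.048], [-0.239, -0.971, 0.013], [-0.05, -0.001, -0.999]]
contact_force: [0.1, -0.2, 0.5]
opening: 0.0507
```

```bash
python3 - <<'E'
from h import *;goal(.522,.141,.23)
from rig import *
import cv2
for n in("side","top"):
    c=capture(n);np.savez(n+"3.npz",**c)
    i=c["img"]
    a=i[195:280,230:310] if n=="side" else i[190:265,235:305]
    cv2.imwrite(f"pics/{n}3.png",cv2.resize(a,None,fx=7,fy=7,interpolation=cv2.INTER_CUBIC))
E
```

```text
t 5.6 p [0.5215 0.1401 0.2742] xang -0.2412 tilt [-0.048   0.0127 -0.9988] F [ 0.1 -0.2  0.5] M [0.06 0.05 0.03] op 0.0507
shift units [ 0.049 -0.02   0.882]
```

View pics/side3.png

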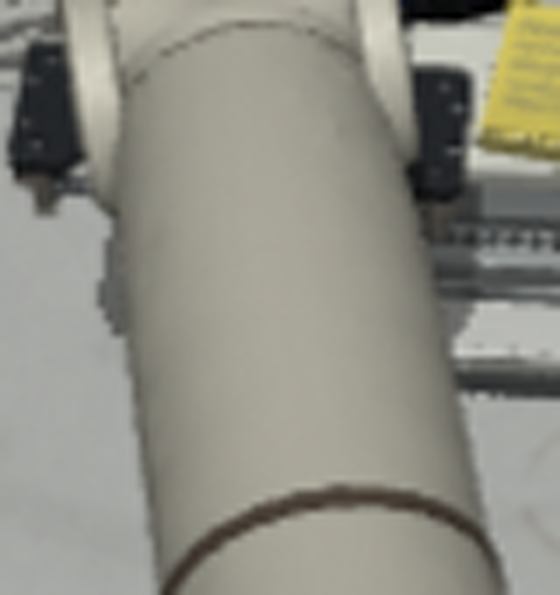

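View pics/top3.png

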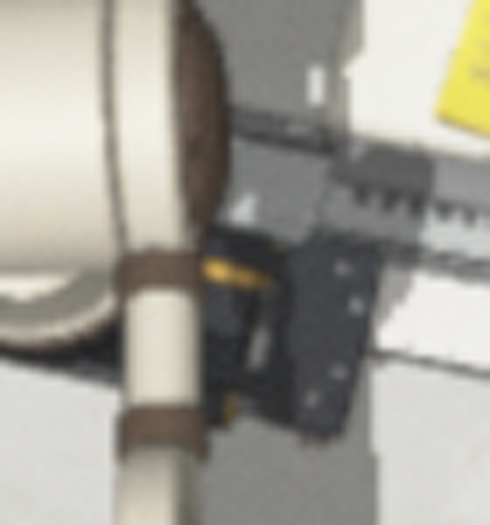

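```bash
python3 -c "
from h import *;goal(.5253,.1401,.124)"
```

```text
t 5.7 p [0.5224 0.1394 0.2759] xang -0.2427 tilt [-0.0452  0.0131 -0.9989] F [ 0.6 -0.4 -0.9] M [ 0.03 -0.04  0.04] op 0.0508
shift units [ 0.196 -0.022  3.033]
```

Request:
servo_tool(
  motion=[
    [-0.04,0,0.7,0],
    [-0.04,0,0.8,0],
    [-0.02,0,0.5,0],
    [0,0,0,0],
  ],
)

```text
time_s: 6.1
eef_pos: [0.5155, 0.1373, 0.1763]
eef_rot: [[0.968, -0.247, -0.038], [-0.247, -0.969, 0.012], [-0.04, -0.003, -0.999]]
contact_force: [-0.6, 0.1, 1.0]
opening: 0.0507
```

```bash
python3 -c "
from h import *;goal(.5253,.1401,.124)"
```

```text
t 6.1 p [0.5155 0.1373 0.1763] xang -0.2493 tilt [-0.0384  0.0125 -0.9992] F [-0.6  0.1  1. ] M [ 0.03  0.02 -0.03] op 0.0507
shift units [ 0.218 -0.101  1.039]
```

Request:
servo_tool(
  motion=[
    [0.21,-0.1,0.1,0],
    [0,0,0.45,0],
    [0.02,0,0.4,0],
    [0,0,0,0],
  ],
)

```text
time_s: 6.5
eef_pos: [0.531, 0.1363, 0.1338]
eef_rot: [[0.967, -0.252, -0.029], [-0.252, -0.968, 0.012], [-0.031, -0.004, -0.999]]
contact_force: [-0.6, 0.2, -0.7]
opening: 0.0506
```

```bash
python3 -c "
from h import *;goal(.5247,.1401,.124)"
```

```text
t 6.5 p [0.531  0.1363 0.1338] xang -0.2545 tilt [-0.0294  0.0122 -0.9995] F [-0.6  0.2 -0.7] M [0.07 0.01 0.02] op 0.0506
shift units [-0.135 -0.041  0.201]
```

Request:
servo_tool(
  motion=[
    [-0.12,-0.05,0.1,0.05],
    [0,0,0.1,0],
    [0,0,0,0],
  ],
)

```text
time_s: 6.8
eef_pos: [0.528, 0.1397, 0.1281]
eef_rot: [[0.965, -0.261, -0.023], [-0.261, -0.965, 0.012], [-0.025, -0.006, -1.0]]
contact_force: [0.1, 0.8, -0.2]
opening: 0.0507
```

```bash
python3 -c "
from h import *;goal(.524,.1403,.124)
from rig import *
import cv2
for n in('side','top'):
    c=capture(n);i=c['img']
    a=i[205:280,230:310] if n=='side' else i[200:265,230:310]
    cv2.imwrite(f'pics/{n}4.png',cv2.resize(a,None,fx=7,fy=7,interpolation=cv2.INTER_CUBIC))
"
```

```text
t 6.8 p [0.528  0.1397 0.1281] xang -0.2643 tilt [-0.0227  0.0123 -0.9997] F [ 0.1  0.8 -0.2] M [-0.   -0.01 -0.03] op 0.0507
shift units [-0.077  0.01   0.085]
```

View pics/top4.png

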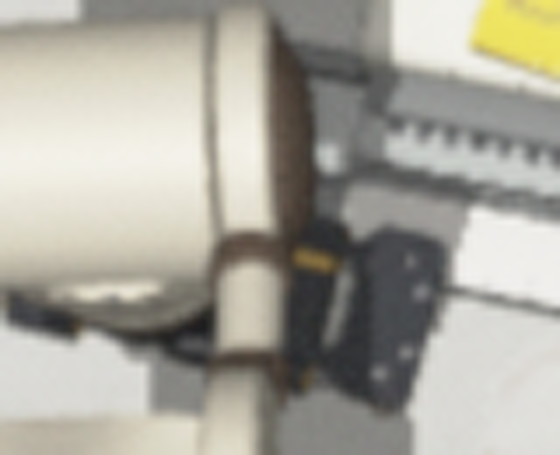

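View pics/side4.png

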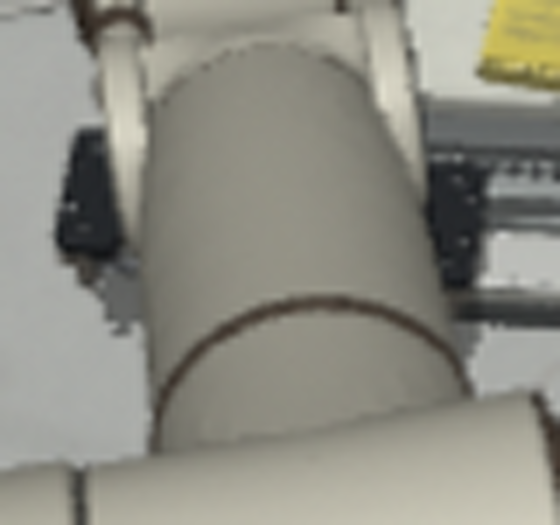

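Request:
servo_tool(
  motion=[
    [-0.09,0,0.08,-0.12],
    [0,0,0.02,0],
    [0,0,0,0],
  ],
)

```text
time_s: 7.2
eef_pos: [0.5239, 0.1412, 0.1242]
eef_rot: [[0.97, -0.242, -0.021], [-0.242, -0.97, 0.012], [-0.023, -0.007, -1.0]]
contact_force: [0.2, 1.2, -0.1]
opening: 0.0507
```

```bash
python3 -c "
from h import *;goal(.5235,.1403,.124)"
```

```text
t 7.2 p [0.5239 0.1412 0.1242] xang -0.2442 tilt [-0.0206  0.0124 -0.9997] F [ 0.2  1.2 -0.1] M [ 0.04  0.01 -0.01] op 0.0507
shift units [-0.002  0.02   0.003]
```

Well placed. Close.

Request:
servo_tool(
  motion=[
    [0,0,0,0],
    [0,0,0,0],
    [0,0,0,0],
    [0,0,0,0],
    [0,0,0,0],
    [0,0,0,0],
  ],
  claw=-1,
  force=45,
)

```text
time_s: 7.8
eef_pos: [0.5238, 0.1408, 0.1241]
eef_rot: [[0.97, -0.242, -0.021], [-0.242, -0.97, 0.011], [-0.023, -0.006, -1.0]]
contact_force: [-0.4, -0.1, -0.2]
opening: 0.0213
```

```bash
python3 -c "
from h import *;goal(.5235,.1403,.124)"
```

```text
t 7.8 p [0.5238 0.1408 0.1241] xang -0.244 tilt [-0.0213  0.0114 -0.9997] F [-0.4 -0.1 -0.2] M [-0.02  0.07  0.02] op 0.0213
shift units [-0.002  0.011  0.003]
```

Request:
servo_tool(
  motion=[
    [-0.1,0,0,0],
    [-0.1,0,0,0],
    [-0.06,0,0,0],
    [0,0,0,0],
  ],
)

```text
time_s: 8.2
eef_pos: [0.5173, 0.1422, 0.1245]
eef_rot: [[0.97, -0.242, 0.001], [-0.242, -0.97, 0.008], [-0.001, -0.008, -1.0]]
contact_force: [7.8, -1.6, -8.0]
opening: 0.0219
```

```bash
python3 -c "
from h import *;goal(.5102,.1442,.124)"
```

```text
t 8.2 p [0.5173 0.1422 0.1245] xang -0.2447 tilt [ 7.0e-04  8.5e-03 -1.0e+00] F [ 7.8 -1.6 -8. ] M [-0.35 -1.33  0.04] op 0.0219
shift units [-0.148 -0.005  0.011]
```

Request:
servo_tool(
  motion=[
    [-0.1,0,0.01,0],
    [-0.1,0,0.01,0],
    [-0.06,0,0.01,0],
    [0,0,0,0],
  ],
)

```text
time_s: 8.6
eef_pos: [0.5134, 0.1428, 0.1248]
eef_rot: [[0.97, -0.243, 0.029], [-0.243, -0.97, 0.005], [0.027, -0.012, -1.0]]
contact_force: [8.5, -2.0, -11.0]
opening: 0.0219
```

```bash
python3 -c "
from h import *;goal(.5102,.1442,.124)"
```

```text
t 8.6 p [0.5134 0.1428 0.1248] xang -0.2456 tilt [ 0.0292  0.0046 -0.9996] F [  8.5  -2.  -11. ] M [-0.29 -1.42 -0.  ] op 0.0219
shift units [-0.069 -0.011  0.014]
```

Request:
servo_tool(
  motion=[
    [-0.25,0,0.04,0],
    [-0.25,0,0.03,0],
  ],
)

```text
time_s: 8.8
eef_pos: [0.5025, 0.1454, 0.1255]
eef_rot: [[0.968, -0.242, 0.068], [-0.242, -0.97, -0.002], [0.067, -0.015, -0.998]]
contact_force: [43.9, -14.8, -32.7]
opening: 0.022
```

```bash
python3 -c "
from h import *;goal(.5102,.1442,.124)"
```

```text
t 8.8 p [0.5025 0.1454 0.1255] xang -0.2454 tilt [ 0.0682 -0.0017 -0.9977] F [ 43.9 -14.8 -32.7] M [-2.62 -7.49 -0.12] op 0.022
shift units [ 0.152 -0.014  0.041]
```

Request:
servo_tool(
  motion=[
    [-0.08,0,0.03,0],
  ],
)

```text
time_s: 8.9
eef_pos: [0.503, 0.1451, 0.1252]
eef_rot: [[0.967, -0.242, 0.082], [-0.242, -0.97, -0.004], [0.08, -0.016, -0.997]]
contact_force: [10.8, -3.2, -9.7]
opening: 0.022
```

```bash
python3 -c "
from h import *;goal(.5102,.1442,.124)"
```

```text
t 8.9 p [0.503  0.1451 0.1252] xang -0.2457 tilt [ 0.0817 -0.0036 -0.9966] F [10.8 -3.2 -9.7] M [-0.55 -1.65 -0.03] op 0.022
shift units [ 0.142 -0.018  0.036]
```

Request:
servo_tool(
  motion=[
    [-0.15,0,0.03,0],
  ],
)

```text
time_s: 9.0
eef_pos: [0.5009, 0.1455, 0.1252]
eef_rot: [[0.965, -0.242, 0.097], [-0.242, -0.97, -0.006], [0.095, -0.018, -0.995]]
contact_force: [19.3, -6.9, -10.9]
opening: 0.022
```

```bash
python3 - <<'E'
from h import *;goal(.5102,.1442,.124)
from rig import *
import cv2
for n in("side","top"):
    c=capture(n);np.savez(n+"5.npz",**c)
    cv2.imwrite(f"pics/{n}5.png",c["img"])
goal(0,0,0)
E
```

```text
t 9.0 p [0.5009 0.1455 0.1252] xang -0.246 tilt [ 0.0965 -0.0057 -0.9953] F [ 19.3  -6.9 -10.9] M [-1.36 -3.15 -0.01] op 0.022
shift units [ 0.184 -0.019  0.043]
t 9.1 p [0.5009 0.1455 0.1253] xang -0.2457 tilt [ 0.0972 -0.0059 -0.9952] F [ 19.1  -7.1 -10.9] M [-1.11 -2.86 -0.11] op 0.0214
shift units [-9.207  5.288  1.538]
```

View pics/top5.png

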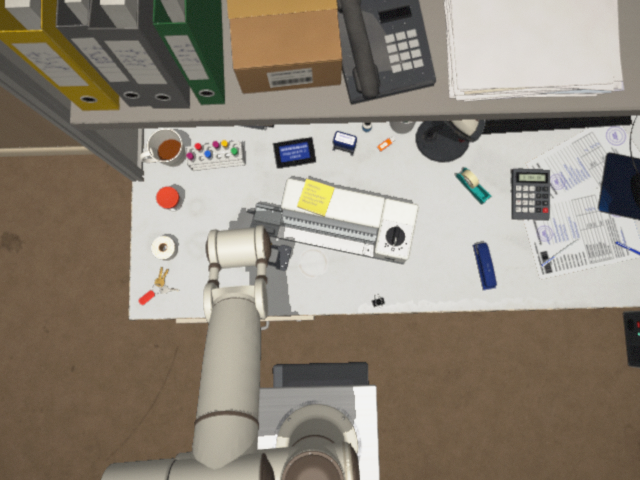

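View pics/side5.png

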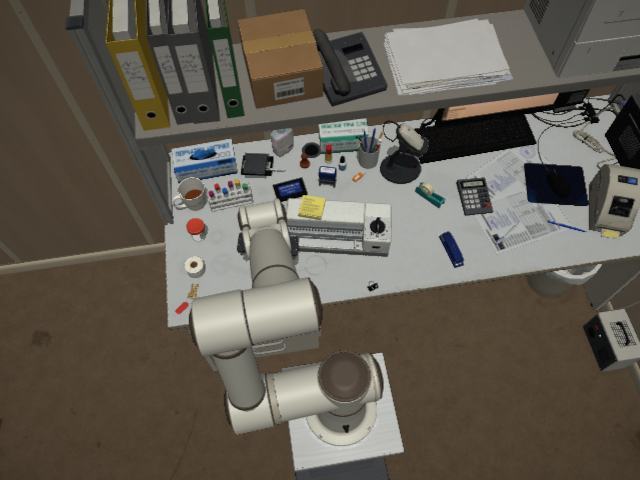

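```bash
python3 - <<'E'
from h import *
from rig import *
import cv2
for k in range(12): c=capture("top")
goal(0,0,0)
for k in range(12): c=capture("top")
goal(0,0,0)
i=c["img"];cv2.imwrite("pics/top6.png",cv2.resize(i[170:270,235:435],None,fx=4,fy=4,interpolation=cv2.INTER_CUBIC))
E
```

```text
t 9.7 p [0.5009 0.1455 0.1252] xang -0.246 tilt [ 0.0961 -0.0057 -0.9954] F [17.2 -7.5 -9.2] M [-1.07 -2.69 -0.02] op 0.0219
shift units [-9.205  5.29   1.547]
t 10.3 p [0.5009 0.1455 0.1252] xang -0.2459 tilt [ 0.0962 -0.0057 -0.9953] F [16.7 -6.5 -9.6] M [-1.12 -2.71 -0.07] op 0.022
shift units [-9.206  5.289  1.547]
```

View pics/top6.png

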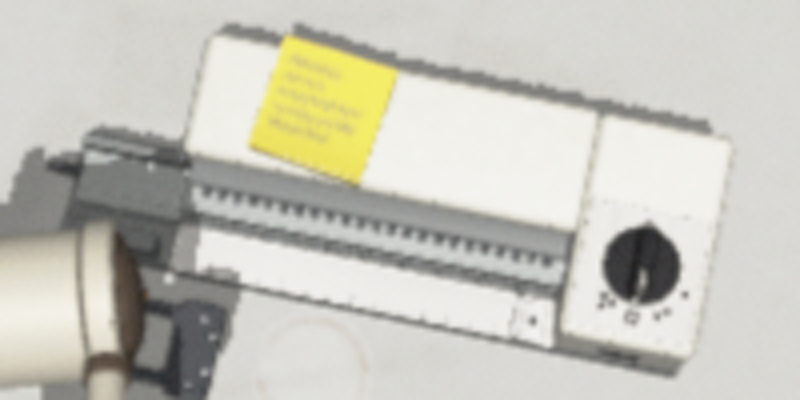

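```bash
python3 -c "
from rig import *
print(job_done())"
```

```text
the job is handed in; nothing more can be done
None
```

The selector is at the die-change mark and the plunger is held fully back in the gripper. I handed the job in at about 10.3 s, and it reported no verdict.

- **Selector:** I turned it from two dots to the square mark and let go. Both camera views taken after the release, and the last top view, show the pointer on the square.
- **Plunger:** I took it by the knob body (21 to 22 mm opening, 45 N grip) and pulled it back. The fingers moved about 14 mm.
- **Holding at the stop:** The pull force was about 18 N over the last 0.6 s, above the 12 N the spring gives when fully back, so I take the plunger to be against its stop. I can't see it directly, because the gripper hides the knob in both views.
- **Other things:** The die end, notes, stapler, clip and jar look unmoved in the last pictures.

Three things did not go cleanly:
- The tool tipped about 5.5° during the pull.
- The pull force peaked briefly at about 57 N against the stop, below the 120 N wrist limit.
- The pull force eased from 20 to 18 N over the last 1.2 s while the arm stayed still. It may have been settling, or the knob may have slipped slightly in the grip.

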